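Drag the big tape roll into the packing square with the pull hook

ROBOT

A 7-joint arm with a two-finger parallel gripper is mounted at the origin on the work surface. World frame = base frame: x ahead of the robot, y to its left, z up, the work surface at z = 0. Lengths are in m, angles in rad, forces in N, time in s.
With the tool pointing down it reaches from about 0.425 to 0.925 m from the base axis. Payload 6.8 kg.
Tool frame: the origin (TCP) lies on the centre line of the jaws, within the pads' length; the fingertips stand 17 mm ahead of it and the grasp point (between the pads) lies 2 mm behind it (nose_length is the distance from the TCP to the fingertips, in m); z points along the fingers, x is the direction in which the jaws open and shut, and the axes are right-handed (so a half turn about z gives the same grasp; the last joint's range is limited). The gripper opens to 85 mm and grips with 20 to 120 N. Pads are 22 mm wide; open, the fingers measure 114 mm over their backs; the gripper's body (76 mm by 85 mm) begins 54 mm behind the grasp point. The pads swing forward as they close: fully open they stand 13 mm farther back than shut.
Start: joints at [-1.444, 0.477, 0.022, 1.555, -0.011, 1.109, -0.083], TCP at [0.157, 0.656, 0.248] pointing down, gripper open.
Joint ranges: [-2.96, 2.96], [-0.34, 2.1], [-1.41, 1.46], [0.24, 2.44], [-1.37, 4.51], [0.17, 1.92], [-2.96, 2.96]. Speed limits (rad/s): [2.39, 2.39, 3.14, 3.14, 3.14, 3.14, 3.14].

INTERFACE

Orientations are given as a unit quaternion [w, x, y, z].
In Python, from station import * gives the robot as it stands.
- The arm moves only by the tool send_rows, never from a script. Its argument "commands" is a list of rows, each an object with "translation": the shift along the tool's x, y, z in m, a list of three; "rot": the turn, a rotation vector about the tool's x, y, z in degrees, a list of three; "grip": the finger opening in m, from 0 to 0.0854. In form: [{"translation": [tx, ty, tz], "rot": [rx, ry, rz], "grip": grip}, ...]. A call has exactly 5 rows; each row shifts and turns the commanded pose from where the row before left it, along the tool's axes as they then stand; what a row does not reach is not made up. A row lasts 1/12 s, in which the tool goes at most 41.7 mm and 7.16 degrees, less where a joint would pass 70% of its speed; a pose out of reach is approached as far as the arm can. A call with a gripper value outside its range is refused whole. The fingers move at their own pace and stop on an object; "force" is the grip in N (left out, the last holds). Time passes only in rows, so rows that do not move let the fingers close, or fill a call up. It gives the time, the measured TCP pose, the force and the opening at its end, in the units of the state.
- get_obs(): the state, without advancing time (a new reading comes with each control period).
- read_camera(name): name is "scene" or "top"; returns a dict with "pixels" (480x640x3 uint8, red, green, blue), "depth" (480x640 float32, m along the optical axis (not along the pixel's ray), 0 where there is no reading), "mtx" (3x3 intrinsics, pixels), "extrinsics" (4x4, takes a point from camera to world coordinates). Camera axes: x right, y up, looking along -z (the intrinsics and any distortion apply to the point x, -y, -z); pixel columns grow to the right and rows downward; lengths in m; the calibration is good to about 2 mm. A picture is of the moment at which its call begins.
- hand_in(): hands the job in, once; it reports no verdict.
The state is a dict: "t": time; "q": joint angles; "joint_vel": joint speeds; "joint_torque": joint torques, N m; "eef_pos": TCP position; "tool_rot": TCP orientation; "contact_force": force on the tool from outside, world axes, zero at the start; "torque": the same for the moment, N m; "gripper_width": opening from 0.0 (shut) to 1.0 (fully open).
Only numpy, scipy, OpenCV 4.12 (cv2) and the standard library are available. Lean on these libraries where they do the work, as an engineer would, in place of code of your own. Each camera call takes 0.05 s, during which the arm holds its last target.

TASK

The big roll of carton tape has been left at the far side of the packing counter. Pick up the pull hook by its wooden handle, lower the hook into the roll's hole and drag the roll flat along the counter until it lies wholly inside the taped square, touching the roll only with the hook and leaving the small roll where it is. Then lift the hook out and stand it on its base on the open counter, clear of the roll.

Things in the scene. Friction and masses are not known exactly. Their poses are not given: they have to be found in the camera images.
- hook_grip (a point): pull hook: wooden block handle on a dark steel base, 64 mm long (x), 30 wide (y), 60 tall, 0.3 kg, standing upright on the counter, at its left or right side. An 8 mm steel rod runs level from its front along +x, underside 50 mm above the base, and bends straight down 110 mm ahead of the handle's centre. This point: handle centre line, 36 mm above its underside; grasp here across the 30 mm. z up
- hook_tip (a point): the lower end of the hook's downward prong (8 mm thick, round end): 110 mm ahead (+x) of hook_grip and 30 mm below it, so 6 mm above the counter when the hook stands on its base. Same axes as hook_grip.
- tape_roll: the big roll of brown carton tape on a cardboard core, lying flat: outer diameter 120 mm, open hole of 76 mm diameter right through, 40 mm high, about 0.28 kg. Origin at the centre of its underside, z up along the hole. It slides when dragged. It lies at the left or the right, the small roll at the other side.
- small_roll: a smaller roll of the same tape, to be left alone: outer diameter 84 mm, hole 52 mm, 24 mm high. Origin at the centre of its underside.
- spot_center (a point): the centre of the taped square on the counter: black tape strips 14 mm wide, flush with the surface, round a free square of 190 mm; x and y run along the sides of the square, z up. The big roll is inside when its centre is within 35 mm of this point along both x and y.
Not all that is in view belongs to the job. Leave any green look-alike of the part that bears hook_grip alone.

How it is judged:
By the outcome, as a careful person would: the job done as asked, in the order asked, and still so for the second after the job is handed in, with the robot touching nothing.
It also fails if it takes over 54 s, if anything falls off the work surface, if the arm or the gripper's body presses on something with over 40 N, if the wrist force passes 120 N, or if a joint passes its speed limit or range.

## Working session

There is one attempt and no reset: what is moved stays moved. The work goes in short steps, Python scripts to look and compute and a tool call to move; the robot and the scene stay as the last step left them, time stands still between calls to the robot, and variables do not carry over. Pictures are saved under pics/ and viewed, and the job is handed in when it is done.

Besides the shell and the picture viewer there is one more tool, called as name([rows], argument=value, ...), one row to a line, values as JSON. send_rows: Moves the arm, as the interface text tells. Its arguments: {"type":"object","properties":{"commands":{"type":"array","items":{"type":"object","properties":{"translation":{"type":"array","items":{"type":"number"}},"rot":{"type":"array","items":{"type":"number"}},"grip":{"type":"number"}}}},"force":{"type":"number"}},"required":["commands"]}

```bash
mkdir -p pics; ls
python3 - <<'E'
from station import *
import cv2,numpy as np
print(get_obs())
for n in("scene","top"):
    d=read_camera(n); cv2.imwrite(f"pics/{n}0.png",d["pixels"][:,:,::-1]); np.savez(f"{n}0.npz",**{k:np.array(v) for k,v in d.items()})
    print(d["mtx"],d["extrinsics"],d.keys())
E
```

```text
pics
{'t': 0.0, 'q': array([-1.44409669,  0.47779872,  0.02233991,  1.55648016, -0.01151575,
        1.10930686, -0.08308754]), 'joint_vel': array([-0.00129496, -0.00026903, -0.00048892, -0.00110034, -0.00194532,
        0.00043102, -0.00035421]), 'joint_torque': array([-1.26294012e-04, -5.96450007e+01,  1.60796966e+00, -2.81207621e+01,
        1.24441463e-02,  9.29964735e-03,  8.49586002e-06]), 'eef_pos': array([0.15691251, 0.65591298, 0.2473145 ]), 'tool_rot': array([ 6.25473754e-04,  7.85054518e-01,  6.19425972e-01, -6.91668370e-04]), 'contact_force': array([-0.13949039,  0.2570333 ,  0.20248638]), 'torque': array([0.01347508, 0.01501393, 0.00832082]), 'gripper_width': 0.9982352006210093}
[[493.5309148    0.         317.76586964]
 [  0.         493.5309148  237.57668928]
 [  0.           0.           1.        ]] [[ 1.99489287e-01 -8.18250796e-01  5.39137884e-01  1.15914314e+00]
 [ 9.79899894e-01  1.66845176e-01 -1.09356688e-01 -1.51230445e-01]
 [-4.71358215e-04  5.50116643e-01  8.35087694e-01  1.07800739e+00]
 [ 0.00000000e+00  0.00000000e+00  0.00000000e+00  1.00000000e+00]] dict_keys(['pixels', 'depth', 'mtx', 'extrinsics'])
[[513.18305535   0.         323.85774214]
 [  0.         513.18305535 244.73167376]
 [  0.           0.           1.        ]] [[-0.0031946   0.99200269 -0.12617632  0.37002521]
 [-0.99979544 -0.00568844 -0.01940942 -0.0269505 ]
 [-0.01997194  0.12608851  0.99181793  1.17023102]
 [ 0.          0.          0.          1.        ]] dict_keys(['pixels', 'depth', 'mtx', 'extrinsics'])
```

View pics/top0.png

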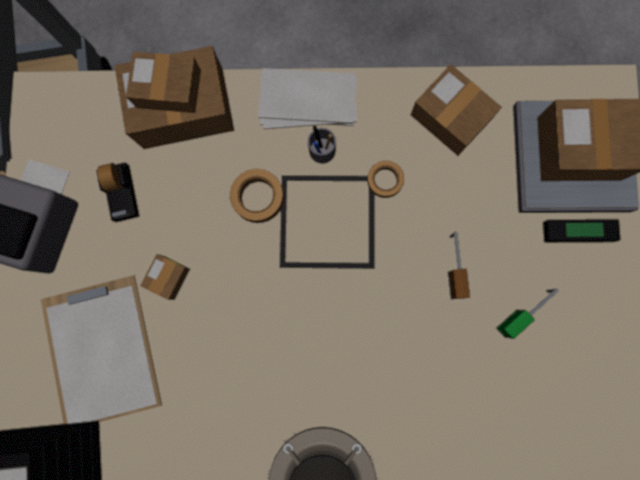

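View pics/scene0.png

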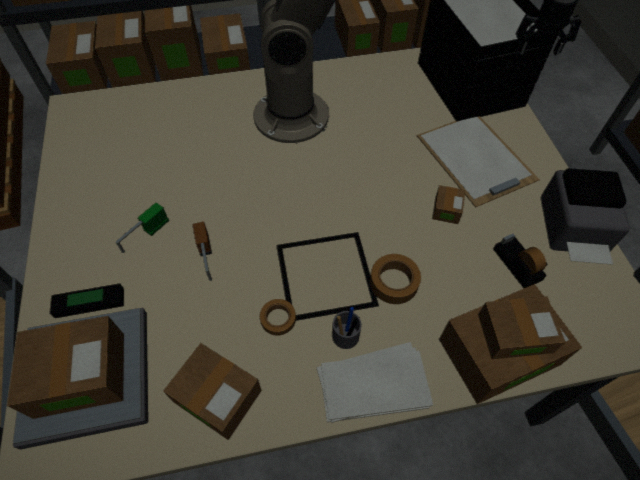

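```bash
cat > h.py <<'E'
import numpy as np,cv2
def load(n): return dict(np.load(n))
def ray(d,u,v):
    K=d["mtx"];E=d["extrinsics"]
    r=np.array([(u-K[0,2])/K[0,0],-(v-K[1,2])/K[1,1],-1.0])
    return E[:3,3],E[:3,:3]@r
def plane(d,u,v,z):
    o,r=ray(d,u,v); return o+r*(z-o[2])/r[2]
def dep(d,u,v):
    o,r=ray(d,u,v); return o+r*d["depth"][int(round(v)),int(round(u))]
def proj(d,P):
    E=d["extrinsics"];K=d["mtx"];c=E[:3,:3].T@(np.array(P)-E[:3,3]); return np.array([K[0,2]-K[0,0]*c[0]/c[2],K[1,2]+K[1,1]*c[1]/c[2]])
def tri(d1,p1,d2,p2):
    o1,r1=ray(d1,*p1);o2,r2=ray(d2,*p2);r1=r1/np.linalg.norm(r1);r2=r2/np.linalg.norm(r2)
    s=np.linalg.lstsq(np.c_[r1,-r2],o2-o1,rcond=None)[0]
    a=o1+s[0]*r1;b=o2+s[1]*r2; return (a+b)/2,np.linalg.norm(a-b)
E
python3 - <<'E'
from h import *
t=load("top0.npz");s=load("scene0.npz")
def crop(d,x0,y0,x1,y1,f,n):
    c=cv2.resize(d["pixels"][y0:y1,x0:x1,::-1],None,fx=f,fy=f,interpolation=cv2.INTER_CUBIC);c=np.clip(c.astype(float)*1.6,0,255).astype(np.uint8);cv2.imwrite("pics/"+n,c)
crop(t,420,220,500,310,6,"tc.png");crop(s,170,210,230,290,7,"sc.png")
for n,d in (("top",t),("scene",s)):
    h=cv2.cvtColor(d["pixels"],cv2.COLOR_RGB2HSV)
    for p in ([(256,172),(459,290),(457,276),(385,164)] if n=="top" else [(397,258),(200,230),(202,245)]): print(n,p,h[p[1],p[0]],dep(d,*p).round(3))
E
```

```text
top (256, 172) [ 16 129 136] [0.681 0.149 0.04 ]
top (459, 290) [ 13 163  97] [ 0.412 -0.295  0.059]
top (457, 276) [ 14 167  96] [ 0.442 -0.292  0.059]
top (385, 164) [ 15 132 129] [ 0.702 -0.145  0.023]
scene (397, 258) [ 17 161  81] [0.587 0.163 0.04 ]
scene (200, 230) [ 14 183  64] [ 0.42  -0.301  0.059]
scene (202, 245) [113  32  71] [ 0.465 -0.3    0.058]
```

View pics/tc.png

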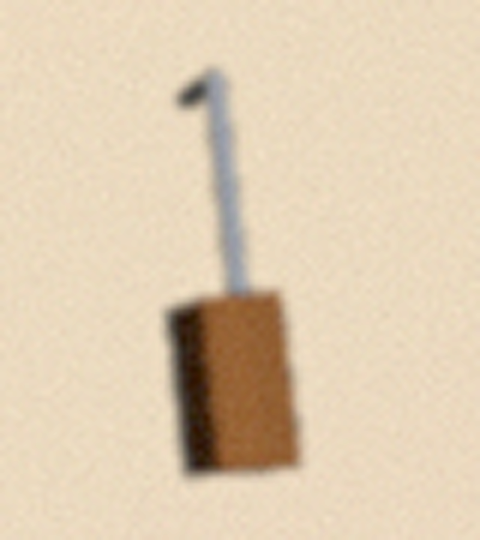

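View pics/sc.png

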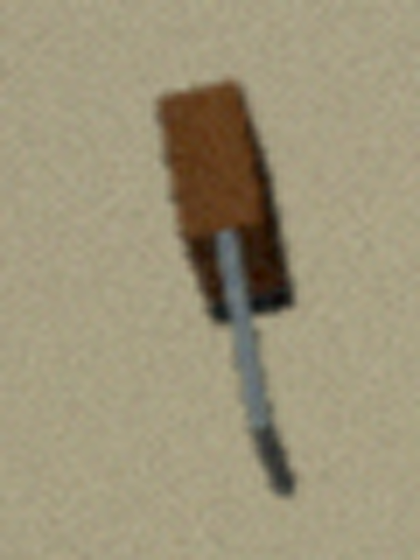

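```bash
cat > m.py <<'E'
from h import *
def cloud(d):
    v,u=np.mgrid[0:480,0:640];K=d["mtx"];E=d["extrinsics"];z=d["depth"]
    c=np.stack([(u-K[0,2])/K[0,0]*z,-(v-K[1,2])/K[1,1]*z,-z],-1); return c@E[:3,:3].T+E[:3,3]
def ring(d,seed,z,R):
    # brown pixels cast onto plane z, circle by outer contour of mask
    h=cv2.cvtColor(d["pixels"],cv2.COLOR_RGB2HSV);P=cloud(d)
    m=(np.abs(P[...,2]-z)<.006)&(np.hypot(P[...,0]-seed[0],P[...,1]-seed[1])<R+.03)&(d["depth"]>0)&(h[...,1]>90)
    v,u=np.nonzero(m); Q=np.array([plane(d,a,b,z)[:2] for a,b in zip(u,v)]).astype(np.float32)
    c,r=cv2.minEnclosingCircle(Q); return c,r,Q.mean(0),P[m][:,2].mean(),len(Q)
def box(d,seed,r=.06,zmin=.052,zmax=.07):
    P=cloud(d);m=(P[...,2]>zmin)&(P[...,2]<zmax)&(np.hypot(P[...,0]-seed[0],P[...,1]-seed[1])<r)
    h=cv2.cvtColor(d["pixels"],cv2.COLOR_RGB2HSV); m&=h[...,1]>110
    Q=P[m]; return cv2.minAreaRect(Q[:,:2].astype(np.float32)),Q.mean(0),len(Q)
def square(d):
    P=cloud(d);m=(d["pixels"].max(-1)<60)&(np.abs(P[...,2])<.01)&(P[...,0]>.42)&(P[...,0]<.75)&(np.abs(P[...,1])<.2)
    n,l,st,_=cv2.connectedComponentsWithStats(m.astype(np.uint8));i=1+np.argmax(st[1:,4])
    v,u=np.nonzero(l==i);Q=np.array([plane(d,a,b,0)[:2] for a,b in zip(u,v)]).astype(np.float32)
    return cv2.minAreaRect(Q),P[l==i][:,2].mean()
E
python3 - <<'E'
from m import *
t=load("top0.npz");s=load("scene0.npz")
for d in(t,s):
    print("big",ring(d,(.63,.145),.04,.06));print("small",ring(d,(.67,-.145),.024,.042));print("hook",box(d,(.42,-.295)));print("sq",square(d))
f=lambda p,k,o:np.array(p)/k+np.array(o)-.5+.5/k
T=[(203,300),(280,293),(298,465),(215,470)];S=[(262,228),(185,235),(160,100),(238,85)]
# order: front-left(+y), front-right, back-right, back-left
# scene: rows down=+x, cols right=+y
for a,b in zip(T,S): print(tri(t,f(a,6,(420,220)),s,f(b,7,(170,210))))
print("elbow",tri(t,f((216,76),6,(420,220)),s,f((262,428),7,(170,210))))
print("tip",tri(t,f((185,98),6,(420,220)),s,f((286,486),7,(170,210))))
for p in [(600,400),(100,250),(320,300)]: print(dep(t,*p))
E
```

```text
big ((0.6293036937713623, 0.1484227478504181), 0.05983859673142433, array([0.62984383, 0.1485063 ], dtype=float32), np.float64(0.040234050923581684), 1241)
small ((0.6682752370834351, -0.1454465538263321), 0.04198186472058296, array([ 0.6688842 , -0.14567618], dtype=float32), np.float64(0.023773760819173213), 605)
hook (((0.42600780725479126, -0.2995351254940033), (0.06010483577847481, 0.029450541362166405), 4.913724422454834), array([ 0.42603644, -0.29873096,  0.05965468]), 393)
sq (((0.5743717551231384, -0.010681912302970886), (0.22234565019607544, 0.2127138376235962), 88.713623046875), np.float64(0.0011582984821940662))
big ((0.631308913230896, 0.14513938128948212), 0.06143222749233246, array([0.63270754, 0.14572978], dtype=float32), np.float64(0.039719485426775496), 1082)
small ((0.6707866787910461, -0.14905667304992676), 0.04306736961007118, array([ 0.6711994, -0.1485149], dtype=float32), np.float64(0.023619448807682193), 608)
hook (((0.427031010389328, -0.3024158179759979), (0.06601735204458237, 0.02814588136970997), 4.636552810668945), array([ 0.42980163, -0.30213195,  0.05996957]), 251)
sq (((0.5749868154525757, 0.03242615610361099), (0.3098006546497345, 0.22081947326660156), 89.02456665039062), np.float64(0.0010683530535436643))
(array([ 0.45607842, -0.28714024,  0.05286314]), np.float64(0.0018055591525082885))
(array([ 0.4579955 , -0.31312789,  0.05929532]), np.float64(0.0014679914968218192))
(array([ 0.39642901, -0.31814644,  0.05694716]), np.float64(0.0021528628859694243))
(array([ 0.39469629, -0.28953622,  0.05575356]), np.float64(0.0036012263348899954))
elbow (array([ 0.53790164, -0.29391831,  0.05384878]), np.float64(0.0006887817572924282))
tip (array([ 0.53617978, -0.29313754,  0.00934676]), np.float64(0.0018357884590917894))
[ 0.17186884 -0.60992529 -0.0036154 ]
[0.50946178 0.51422404 0.00091405]
[0.39252003 0.0050388  0.00248475]
```

The top picture shows the brown hook with its handle at about (459,284) and prong at (453,234), the big roll at (256,195), the small roll at (385,179), and the square centred on about (328,222). The green hook at (517,322) is the decoy. In the scene view the hook handle is at (200,232). The heights agree with the text: handle top 0.060, big roll 0.040, small roll 0.024. I'll plan the approach next.

```bash
cat > plan.py <<'E'
import sys,numpy as np
from scipy.spatial.transform import Rotation as R
from station import get_obs
o=get_obs();w=o["tool_rot"];M=R.from_quat(w,scalar_first=True).as_matrix()
th=np.degrees(np.arctan2(M[1,0],M[0,0]))
print("t",round(o["t"],2),"pos",o["eef_pos"].round(4),"jaw",th.round(2),"tilt",M[:,2].round(4),"F",o["contact_force"].round(1),"w",round(o["gripper_width"],3),"q7",o["q"].round(2))
p=o["eef_pos"]
a=sys.argv[1:]
# args: jaw angle wanted, then waypoints x,y,z
if a:
    T=float(a[0]);print("rotz (tool) deg",round(-(T-th),2))
    c,s=np.cos(np.radians(T)),np.sin(np.radians(T))
    Rw=np.array([[c,s,0],[s,-c,0],[0,0,-1.]])
    for k in a[1:]:
        g=np.array([float(x) for x in k.split(",")]);d=Rw.T@(g-p);n=np.linalg.norm(d)
        print(k,"tool delta",d.round(4),"len",n.round(3),"rows of 38mm",np.ceil(n/.038));p=g
E
python3 plan.py 94.7 .45,.40,.247 .56,0,.247 .427,-.3005,.16
```

```text
t 0.1 pos [0.1569 0.656  0.2474] jaw 76.55 tilt [-3.0e-04 -1.7e-03 -1.0e+00] F [-0.1 -1.  -0.1] w 1.001 q7 [-1.44  0.48  0.02  1.56 -0.01  1.11 -0.08]
rotz (tool) deg -18.15
.45,.40,.247 tool delta [-0.2791  0.2711  0.0004] len 0.389 rows of 38mm 11.0
.56,0,.247 tool delta [-0.4077  0.0769  0.    ] len 0.415 rows of 38mm 11.0
.427,-.3005,.16 tool delta [-0.2886 -0.1572  0.087 ] len 0.34 rows of 38mm 9.0
```

send_rows([
  {"translation":[0,0,0],"rot":[0,0,-6.05],"grip":0.085},
  {"translation":[0,0,0],"rot":[0,0,-6.05],"grip":0.085},
  {"translation":[0,0,0],"rot":[0,0,-6.05],"grip":0.085},
  {"translation":[-0.025,0.0246,0],"rot":[0,0,0],"grip":0.085},
  {"translation":[-0.025,0.0246,0],"rot":[0,0,0],"grip":0.085},
])

```text
t: 0.52
eef_pos: [0.208, 0.6111, 0.2474]
tool_rot: [-0.0, 0.675, 0.737, -0.001]
contact_force: [0.5, -0.2, -0.2]
gripper_width: 1.002
```

send_rows([
  {"translation":[-0.0254,0.0246,0],"rot":[0,0,0],"grip":0.085},
  {"translation":[-0.0254,0.0246,0],"rot":[0,0,0],"grip":0.085},
  {"translation":[-0.0254,0.0246,0],"rot":[0,0,0],"grip":0.085},
  {"translation":[-0.0254,0.0246,0],"rot":[0,0,0],"grip":0.085},
  {"translation":[-0.0254,0.0246,0],"rot":[0,0,0],"grip":0.085},
])

```text
t: 0.93
eef_pos: [0.3441, 0.4926, 0.248]
tool_rot: [0.0, 0.678, 0.736, -0.0]
contact_force: [0.0, -0.6, 0.3]
gripper_width: 0.997
```

send_rows([
  {"translation":[-0.0254,0.0246,0],"rot":[0,0,0],"grip":0.085},
  {"translation":[-0.0254,0.0246,0],"rot":[0,0,0],"grip":0.085},
  {"translation":[-0.0254,0.0246,0],"rot":[0,0,0],"grip":0.085},
  {"translation":[-0.0254,0.0246,0],"rot":[0,0,0],"grip":0.085},
  {"translation":[-0.037,0.007,0],"rot":[0,0,0],"grip":0.085},
])

```text
t: 1.35
eef_pos: [0.4624, 0.3646, 0.248]
tool_rot: [0.0, 0.678, 0.735, 0.001]
contact_force: [0.7, 0.1, -0.3]
gripper_width: 0.994
```

send_rows([
  {"translation":[-0.037,0.007,0],"rot":[0,0,0],"grip":0.085},
  {"translation":[-0.037,0.007,0],"rot":[0,0,0],"grip":0.085},
  {"translation":[-0.037,0.007,0],"rot":[0,0,0],"grip":0.085},
  {"translation":[-0.037,0.007,0],"rot":[0,0,0],"grip":0.085},
  {"translation":[-0.037,0.007,0],"rot":[0,0,0],"grip":0.085},
])

```text
t: 1.77
eef_pos: [0.5095, 0.1812, 0.2481]
tool_rot: [-0.0, 0.678, 0.736, -0.0]
contact_force: [1.6, 0.3, -0.5]
gripper_width: 0.997
```

```bash
python3 plan.py 94.7 .56,0,.247 .427,-.3005,.16
```

```text
t 1.77 pos [0.5095 0.1812 0.2481] jaw 94.7 tilt [-5.e-04 -2.e-04 -1.e+00] F [ 1.6  0.3 -0.5] w 0.997 q7 [-0.59  0.26  0.16  1.89 -0.05  1.    1.24]
rotz (tool) deg 0.0
.56,0,.247 tool delta [-0.1847  0.0355  0.0011] len 0.188 rows of 38mm 5.0
.427,-.3005,.16 tool delta [-0.2886 -0.1572  0.087 ] len 0.34 rows of 38mm 9.0
```

send_rows([
  {"translation":[-0.037,0.007,0],"rot":[0,0,0],"grip":0.085},
  {"translation":[-0.037,0.007,0],"rot":[0,0,0],"grip":0.085},
  {"translation":[-0.037,0.007,0],"rot":[0,0,0],"grip":0.085},
  {"translation":[-0.037,0.007,0],"rot":[0,0,0],"grip":0.085},
  {"translation":[-0.037,0.007,0],"rot":[0,0,0],"grip":0.085},
])

```text
t: 2.18
eef_pos: [0.5595, -0.0002, 0.2481]
tool_rot: [-0.0, 0.677, 0.736, -0.0]
contact_force: [1.0, 1.7, -0.5]
gripper_width: 0.993
```

send_rows([
  {"translation":[-0.032,-0.0175,0.01],"rot":[0,0,0],"grip":0.085},
  {"translation":[-0.032,-0.0175,0.01],"rot":[0,0,0],"grip":0.085},
  {"translation":[-0.032,-0.0175,0.01],"rot":[0,0,0],"grip":0.085},
  {"translation":[-0.032,-0.0175,0.01],"rot":[0,0,0],"grip":0.085},
  {"translation":[-0.032,-0.0175,0.01],"rot":[0,0,0],"grip":0.085},
])

```text
t: 2.6
eef_pos: [0.4843, -0.1663, 0.1977]
tool_rot: [-0.0, 0.677, 0.736, -0.0]
contact_force: [2.1, -0.3, 0.5]
gripper_width: 0.994
```

send_rows([
  {"translation":[-0.032,-0.0175,0.01],"rot":[0,0,0],"grip":0.085},
  {"translation":[-0.032,-0.0175,0.01],"rot":[0,0,0],"grip":0.085},
  {"translation":[-0.032,-0.0175,0.01],"rot":[0,0,0],"grip":0.085},
  {"translation":[0,0,0],"rot":[0,0,0],"grip":0.085},
  {"translation":[0,0,0],"rot":[0,0,0],"grip":0.085},
])

```text
t: 3.02
eef_pos: [0.439, -0.2669, 0.1676]
tool_rot: [-0.001, 0.679, 0.734, -0.001]
contact_force: [0.5, 0.3, 0.9]
gripper_width: 0.995
```

```bash
python3 plan.py 94.7  .427,-.3005,.13 .427,-.3005,.034
```

```text
t 3.02 pos [ 0.439  -0.2669  0.1676] jaw 94.39 tilt [-0.002  0.    -1.   ] F [0.5 0.3 0.9] w 0.995 q7 [ 0.13  0.33  0.36  2.03 -0.16  0.81  2.23]
rotz (tool) deg -0.31
.427,-.3005,.13 tool delta [-0.0325 -0.0148  0.0376] len 0.052 rows of 38mm 2.0
.427,-.3005,.034 tool delta [0.    0.    0.096] len 0.096 rows of 38mm 3.0
```

send_rows([
  {"translation":[-0.0165,-0.0075,0.019],"rot":[0,0,-0.3],"grip":0.085},
  {"translation":[-0.016,-0.0073,0.0186],"rot":[0,0,0],"grip":0.085},
  {"translation":[0,0,0],"rot":[0,0,0],"grip":0.085},
  {"translation":[0,0,0],"rot":[0,0,0],"grip":0.085},
  {"translation":[0,0,0],"rot":[0,0,0],"grip":0.085},
])

```text
t: 3.43
eef_pos: [0.4301, -0.2973, 0.131]
tool_rot: [-0.0, 0.675, 0.738, 0.0]
contact_force: [-0.4, 0.2, -0.0]
gripper_width: 0.994
```

```bash
python3 plan.py 94.7  .427,-.3005,.034
python3 - <<'E'
from station import *
import cv2,numpy as np
a=[]
for n in("scene","top"):
    d=read_camera(n); c=(d["pixels"][200:380,400:640] if n=="top" else d["pixels"][100:340,80:360])[:,:,::-1]; a.append(cv2.resize(c,(400,400)))
cv2.imwrite("pics/g1.png",np.hstack(a))
E
```

```text
t 3.43 pos [ 0.4301 -0.2973  0.131 ] jaw 95.09 tilt [ 5.e-04  6.e-04 -1.e+00] F [-0.4  0.2 -0. ] w 0.994 q7 [ 0.21  0.4   0.35  2.04 -0.2   0.74  2.33]
rotz (tool) deg 0.39
.427,-.3005,.034 tool delta [-0.0029 -0.0033  0.097 ] len 0.097 rows of 38mm 3.0
```

View pics/g1.png

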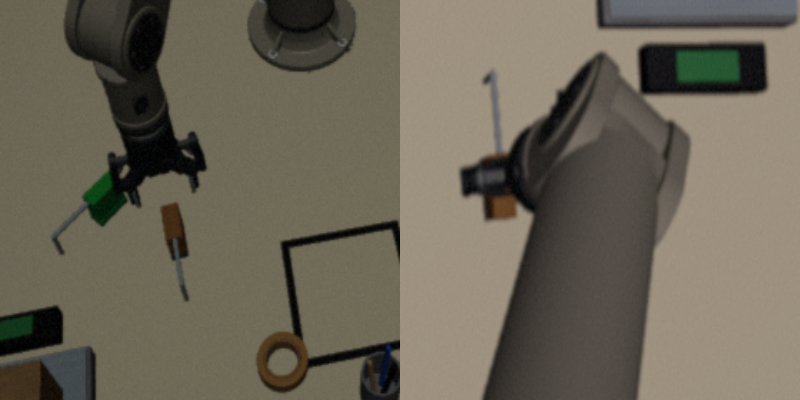

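The gripper is over the brown handle, seen at (172,225) in the left panel. The fingers straddle it in y and are clear of the green hook.

send_rows([
  {"translation":[-0.0029,-0.0033,0.02],"rot":[0,0,0],"grip":0.085},
  {"translation":[0,0,0.025],"rot":[0,0,0],"grip":0.085},
  {"translation":[0,0,0.025],"rot":[0,0,0],"grip":0.085},
  {"translation":[0,0,0.02],"rot":[0,0,0],"grip":0.085},
  {"translation":[0,0,0.007],"rot":[0,0,0],"grip":0.085},
])

```text
t: 3.95
eef_pos: [0.4258, -0.3, 0.032]
tool_rot: [-0.001, 0.675, 0.738, -0.0]
contact_force: [-0.4, -0.0, -0.2]
gripper_width: 0.995
```

send_rows([
  {"translation":[0,0,0],"rot":[0,0,0],"grip":0.085},
  {"translation":[0,0,0],"rot":[0,0,0],"grip":0.05},
  {"translation":[0,0,0],"rot":[0,0,0],"grip":0.04},
  {"translation":[0,0,0],"rot":[0,0,0],"grip":0.03},
  {"translation":[0,0,0],"rot":[0,0,0],"grip":0.02},
], force=70)

```text
t: 4.37
eef_pos: [0.4268, -0.3021, 0.0348]
tool_rot: [0.001, 0.676, 0.737, 0.0]
contact_force: [-0.5, -0.4, 0.1]
gripper_width: 0.449
```

send_rows([
  {"translation":[0,0,0],"rot":[0,0,0],"grip":0.01},
  {"translation":[0,0,0],"rot":[0,0,0],"grip":0.01},
  {"translation":[0,0,0],"rot":[0,0,0],"grip":0.01},
  {"translation":[0,0,0],"rot":[0,0,0],"grip":0.01},
  {"translation":[0,0,0],"rot":[0,0,0],"grip":0.01},
])

```text
t: 4.78
eef_pos: [0.4267, -0.3021, 0.0347]
tool_rot: [0.001, 0.676, 0.737, 0.0]
contact_force: [-0.1, 1.8, 5.8]
gripper_width: 0.345
```

```bash
python3 plan.py 94.7  .427,-.3005,.034
```

```text
t 4.78 pos [ 0.4267 -0.3021  0.0347] jaw 94.99 tilt [ 1.6e-03 -6.0e-04 -1.0e+00] F [-0.1  1.8  5.8] w 0.345 q7 [ 0.28  0.56  0.27  2.08 -0.28  0.53  2.42]
rotz (tool) deg 0.29
.427,-.3005,.034 tool delta [0.0016 0.0005 0.0007] len 0.002 rows of 38mm 1.0
```

send_rows([
  {"translation":[0,0,-0.01],"rot":[0,0,0],"grip":0.01},
  {"translation":[0,0,-0.02],"rot":[0,0,0],"grip":0.01},
  {"translation":[0,0,-0.025],"rot":[0,0,0],"grip":0.01},
  {"translation":[0,0,-0.02],"rot":[0,0,0],"grip":0.01},
  {"translation":[0,0,-0.01],"rot":[0,0,0],"grip":0.01},
])

```text
t: 5.2
eef_pos: [0.4266, -0.3023, 0.1214]
tool_rot: [0.001, 0.676, 0.737, 0.0]
contact_force: [0.6, -1.1, -2.4]
gripper_width: 0.344
```

```bash
python3 plan.py 95 .5204,.1374,.12
python3 - <<'E'
from station import *
import cv2,numpy as np
a=[]
for n in("scene","top"):
    d=read_camera(n); c=(d["pixels"][200:380,400:640] if n=="top" else d["pixels"][160:310,140:290])[:,:,::-1]; a.append(cv2.resize(c,(400,400)))
    np.savez(f"{n}1.npz",**{k:np.array(v) for k,v in d.items()})
cv2.imwrite("pics/g2.png",np.hstack(a))
E
```

```text
t 5.2 pos [ 0.4266 -0.3023  0.1214] jaw 94.98 tilt [ 0.0027 -0.0013 -1.    ] F [ 0.6 -1.1 -2.4] w 0.344 q7 [ 0.22  0.41  0.35  2.05 -0.21  0.71  2.36]
rotz (tool) deg -0.02
.5204,.1374,.12 tool delta [0.4299 0.1317 0.0014] len 0.45 rows of 38mm 12.0
```

View pics/g2.png

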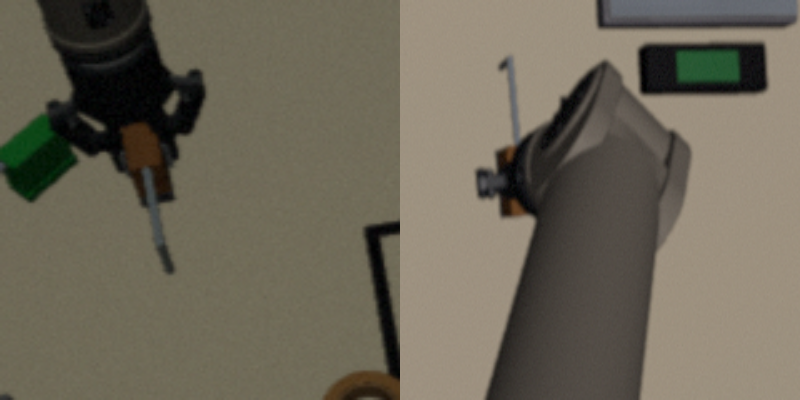

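The hook is lifted clear of the counter, level and upright in the jaws. Its prong tip shows at (168,270) in the left panel. Next I carry it over the roll.

send_rows([
  {"translation":[0.015,0.0046,0],"rot":[0,0,0],"grip":0.01},
  {"translation":[0.025,0.0077,0],"rot":[0,0,0],"grip":0.01},
  {"translation":[0.035,0.0107,0],"rot":[0,0,0],"grip":0.01},
  {"translation":[0.035,0.0107,0],"rot":[0,0,0],"grip":0.01},
  {"translation":[0.035,0.0107,0],"rot":[0,0,0],"grip":0.01},
])

```text
t: 5.72
eef_pos: [0.4566, -0.1518, 0.1175]
tool_rot: [-0.001, 0.676, 0.737, -0.001]
contact_force: [1.6, 0.3, -2.9]
gripper_width: 0.344
```

send_rows([
  {"translation":[0.035,0.0107,0],"rot":[0,0,0],"grip":0.01},
  {"translation":[0.035,0.0107,0],"rot":[0,0,0],"grip":0.01},
  {"translation":[0.035,0.0107,0],"rot":[0,0,0],"grip":0.01},
  {"translation":[0.035,0.0107,0],"rot":[0,0,0],"grip":0.01},
  {"translation":[0.035,0.0107,0],"rot":[0,0,0],"grip":0.01},
])

```text
t: 6.13
eef_pos: [0.4946, 0.0273, 0.1175]
tool_rot: [-0.001, 0.676, 0.737, -0.001]
contact_force: [0.9, -0.7, -2.6]
gripper_width: 0.341
```

send_rows([
  {"translation":[0.035,0.0107,0],"rot":[0,0,0],"grip":0.01},
  {"translation":[0.035,0.0107,0],"rot":[0,0,0],"grip":0.01},
  {"translation":[0.025,0.0077,0],"rot":[0,0,0],"grip":0.01},
  {"translation":[0.015,0.0046,0],"rot":[0,0,0],"grip":0.01},
  {"translation":[0,0,0],"rot":[0,0,0],"grip":0.01},
])

```text
t: 6.55
eef_pos: [0.5191, 0.1432, 0.1173]
tool_rot: [-0.001, 0.673, 0.74, 0.0]
contact_force: [0.2, 1.2, -2.7]
gripper_width: 0.341
```

```bash
python3 plan.py 95 .5204,.1374,.12
python3 - <<'E'
from station import *
import cv2,numpy as np
a=[]
for n in("scene","top"):
    d=read_camera(n); c=(d["pixels"][130:280,200:350] if n=="top" else d["pixels"][180:330,330:480])[:,:,::-1]; a.append(cv2.resize(c,(400,400)))
    np.savez(f"{n}2.npz",**{k:np.array(v) for k,v in d.items()})
cv2.imwrite("pics/g3.png",np.hstack(a))
E
```

```text
t 6.55 pos [0.5191 0.1432 0.1173] jaw 95.38 tilt [-0.0014  0.0015 -1.    ] F [ 0.2  1.2 -2.7] w 0.341 q7 [-0.59  0.43  0.26  2.01 -0.17  0.72  1.44]
rotz (tool) deg 0.38
.5204,.1374,.12 tool delta [-0.0059  0.0008 -0.0027] len 0.007 rows of 38mm 1.0
```

View pics/g3.png

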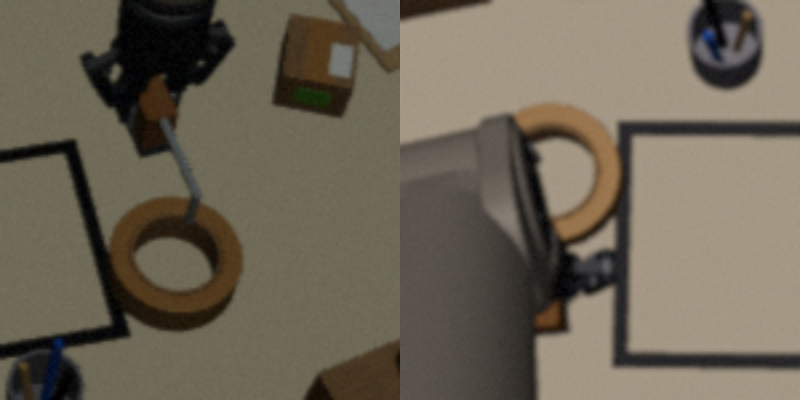

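Run:
```python
from h import *
s=load("scene2.npz");T=np.array([.5191,.1432])
for yaw in (5,10,15,20):
    e=T+.11*np.array([np.cos(np.radians(yaw)),np.sin(np.radians(yaw))])
    print(yaw,proj(s,[*e,.137]),proj(s,[*e,.089]))
print(plane(s,404.2,253.1,.137),plane(s,401.2,261.7,.089))
print(plane(s,330+160/2.667,180+85/2.667,.143),"handle top back/front", plane(s,330+165/2.667,180+120/2.667,.135))
c=cv2.resize(s["pixels"][190:280,360:430,::-1],None,fx=7,fy=7,interpolation=cv2.INTER_CUBIC);cv2.imwrite("pics/g4.png",np.clip(c*1.7,0,255))
```

```text
5 [403.75105837 252.2653235 ] [400.75102059 263.13135646]
10 [407.66359316 251.07768229] [404.53129572 261.9689688 ]
15 [411.3911679  249.59951559] [408.13467603 260.5220435 ]
20 [414.90234388 247.84539107] [411.53086296 258.80472813]
[0.63098851 0.15312764 0.137     ] [0.62518553 0.15492752 0.089     ]
[0.51853901 0.15187981 0.143     ] handle top back/front [0.55042651 0.14820643 0.135     ][ WARN:0@0.076] global loadsave.cpp:1063 imwrite_ Unsupported depth image for selected encoder is fallbacked to CV_8U.
```

View pics/g4.png

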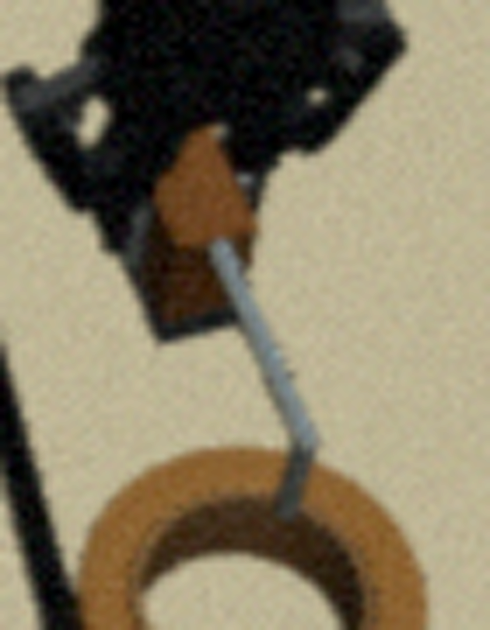

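The view matches the prediction for a hook yaw of 5°, so there was no slip. The tip is at about (0.629, 0.154), over the hole. I lower it, keeping the base just off the counter.

send_rows([
  {"translation":[-0.006,0,0.01],"rot":[0,0,0],"grip":0.01},
  {"translation":[0,0,0.02],"rot":[0,0,0],"grip":0.01},
  {"translation":[0,0,0.02],"rot":[0,0,0],"grip":0.01},
  {"translation":[0,0,0.019],"rot":[0,0,0],"grip":0.01},
  {"translation":[0,0,0.01],"rot":[0,0,0],"grip":0.01},
])

```text
t: 7.07
eef_pos: [0.5184, 0.1293, 0.0369]
tool_rot: [-0.001, 0.677, 0.736, -0.002]
contact_force: [-0.5, 0.4, -3.0]
gripper_width: 0.343
```

send_rows([
  {"translation":[0,0,0],"rot":[0,0,0],"grip":0.01},
  {"translation":[0,0,0],"rot":[0,0,0],"grip":0.01},
  {"translation":[0,0,0],"rot":[0,0,0],"grip":0.01},
  {"translation":[0,0,0],"rot":[0,0,0],"grip":0.01},
  {"translation":[0,0,0],"rot":[0,0,0],"grip":0.01},
])

```text
t: 7.48
eef_pos: [0.5209, 0.1322, 0.0407]
tool_rot: [0.0, 0.676, 0.737, 0.001]
contact_force: [-0.5, -0.4, -3.0]
gripper_width: 0.341
```

```bash
python3 plan.py 95
python3 - <<'E'
from station import *
import cv2,numpy as np
from m import square
a=[]
for n in("scene","top"):
    d=read_camera(n); c=(d["pixels"][130:280,200:350] if n=="top" else d["pixels"][180:330,330:480])[:,:,::-1]; a.append(cv2.resize(c,(400,400)))
    np.savez(f"{n}3.npz",**{k:np.array(v) for k,v in d.items()})
cv2.imwrite("pics/g5.png",np.hstack(a))
E
```

```text
t 7.48 pos [0.5209 0.1322 0.0407] jaw 94.99 tilt [ 1.8e-03  7.0e-04 -1.0e+00] F [-0.5 -0.4 -3. ] w 0.341 q7 [-0.54  0.56  0.22  2.05 -0.22  0.56  1.49]
rotz (tool) deg -0.01
```

View pics/g5.png

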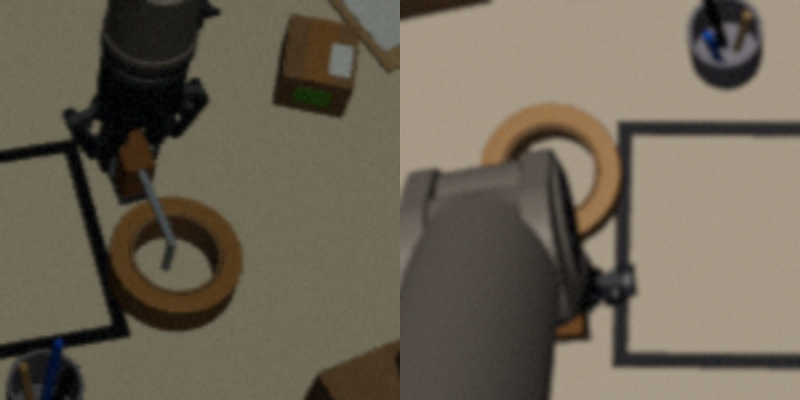

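The prong is inside the hole, with its tip at (166,268) in the left panel and the hole rim all round it. I now drag towards the square.

send_rows([
  {"translation":[-0.006,-0.003,0.002],"rot":[0,0,0],"grip":0.01},
  {"translation":[-0.009,-0.0042,0],"rot":[0,0,0],"grip":0.01},
  {"translation":[-0.009,-0.0042,0],"rot":[0,0,0],"grip":0.01},
  {"translation":[-0.009,-0.0042,0],"rot":[0,0,0],"grip":0.01},
  {"translation":[-0.009,-0.0042,0],"rot":[0,0,0],"grip":0.01},
])

```text
t: 8.0
eef_pos: [0.5035, 0.0872, 0.0377]
tool_rot: [-0.0, 0.676, 0.737, -0.0]
contact_force: [-0.3, 0.7, -4.1]
gripper_width: 0.345
```

send_rows([
  {"translation":[-0.009,-0.0042,0],"rot":[0,0,0],"grip":0.01},
  {"translation":[-0.009,-0.0042,0],"rot":[0,0,0],"grip":0.01},
  {"translation":[-0.009,-0.0042,0],"rot":[0,0,0],"grip":0.01},
  {"translation":[-0.009,-0.0042,0],"rot":[0,0,0],"grip":0.01},
  {"translation":[-0.009,-0.0042,0],"rot":[0,0,0],"grip":0.01},
])

```text
t: 8.42
eef_pos: [0.4867, 0.0409, 0.0377]
tool_rot: [0.0, 0.676, 0.737, 0.0]
contact_force: [0.4, 1.7, -3.7]
gripper_width: 0.341
```

```bash
cat > look.py <<'E'
import sys
from station import *
import cv2,numpy as np
a=[]
k=sys.argv[1]
for n in("scene","top"):
    d=read_camera(n); c=(d["pixels"][120:300,220:400] if n=="top" else d["pixels"][180:350,250:450])[:,:,::-1]; a.append(cv2.resize(c,(400,400)))
    np.savez(f"{n}{k}.npz",**{q:np.array(v) for q,v in d.items()})
cv2.imwrite(f"pics/g{k}.png",np.hstack(a))
E
python3 plan.py 95; python3 look.py 6
```

```text
t 8.42 pos [0.4867 0.0409 0.0377] jaw 94.99 tilt [ 0.  0. -1.] F [ 0.4  1.7 -3.7] w 0.341 q7 [-0.38  0.51  0.2   2.16 -0.21  0.49  1.64]
rotz (tool) deg -0.01
```

View pics/g6.png

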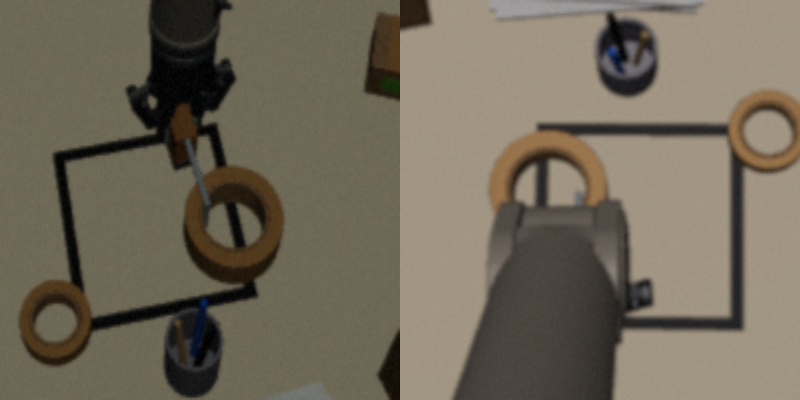

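The roll follows the hook flat along the counter. It now straddles the left strip, with its ring centre at (233,222) in the left panel, and the small roll is untouched. I drag the remaining 0.1 m.

send_rows([
  {"translation":[-0.009,-0.0042,0],"rot":[0,0,0],"grip":0.01},
  {"translation":[-0.009,-0.0042,0],"rot":[0,0,0],"grip":0.01},
  {"translation":[-0.009,-0.0042,0],"rot":[0,0,0],"grip":0.01},
  {"translation":[-0.009,-0.0042,0],"rot":[0,0,0],"grip":0.01},
  {"translation":[-0.009,-0.0042,0],"rot":[0,0,0],"grip":0.01},
])

```text
t: 8.93
eef_pos: [0.4699, -0.0057, 0.0378]
tool_rot: [0.0, 0.676, 0.737, 0.0]
contact_force: [1.2, 2.3, -1.8]
gripper_width: 0.342
```

send_rows([
  {"translation":[-0.009,-0.0042,0],"rot":[0,0,0],"grip":0.01},
  {"translation":[-0.009,-0.0042,0],"rot":[0,0,0],"grip":0.01},
  {"translation":[-0.009,-0.0042,0],"rot":[0,0,0],"grip":0.01},
  {"translation":[-0.007,-0.0032,0],"rot":[0,0,0],"grip":0.01},
  {"translation":[-0.004,-0.002,0],"rot":[0,0,0],"grip":0.01},
])

```text
t: 9.35
eef_pos: [0.455, -0.0456, 0.0377]
tool_rot: [-0.0, 0.676, 0.737, -0.0]
contact_force: [0.7, 2.0, -2.8]
gripper_width: 0.338
```

send_rows([
  {"translation":[0,0,0],"rot":[0,0,0],"grip":0.01},
  {"translation":[0,0,0],"rot":[0,0,0],"grip":0.01},
  {"translation":[0,0,0],"rot":[0,0,0],"grip":0.01},
  {"translation":[0,0,0],"rot":[0,0,0],"grip":0.01},
  {"translation":[0,0,0],"rot":[0,0,0],"grip":0.01},
])

```text
t: 9.77
eef_pos: [0.4556, -0.0439, 0.0376]
tool_rot: [-0.0, 0.675, 0.737, -0.0]
contact_force: [-1.0, -0.1, -2.9]
gripper_width: 0.343
```

```bash
python3 plan.py 95; python3 look.py 7
python3 - <<'E'
from m import *
s=load("scene7.npz");print(ring(s,(.575,-.01),.04,.06))
E
```

```text
t 9.77 pos [ 0.4556 -0.0439  0.0376] jaw 95.03 tilt [-3.e-04  0.e+00 -1.e+00] F [-1.  -0.1 -2.9] w 0.343 q7 [-0.2   0.47  0.19  2.23 -0.2   0.46  1.81]
rotz (tool) deg 0.03
((0.5768879055976868, -0.007963540032505989), 0.061217889189720154, array([ 0.5797294, -0.0064537], dtype=float32), np.float64(0.03972703040931377), 1009)
```

View pics/g7.png

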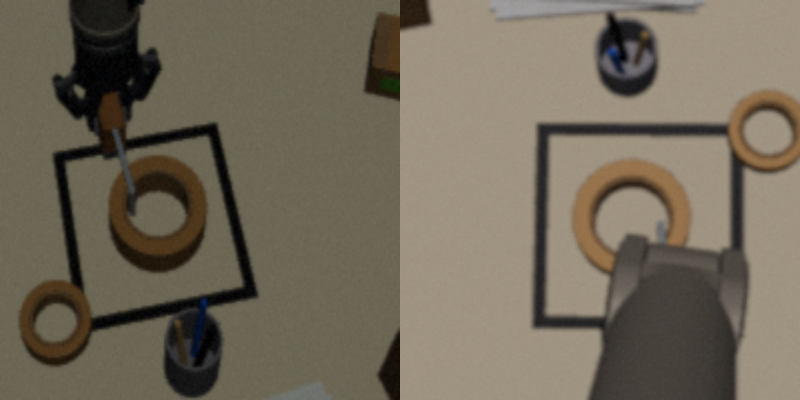

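The roll lies in the middle of the square at about (0.577, -0.008), with the prong at its -y wall. I back the prong off the wall and lift it out.

send_rows([
  {"translation":[0.008,0.004,0],"rot":[0,0,0],"grip":0.01},
  {"translation":[0.008,0.004,0],"rot":[0,0,0],"grip":0.01},
  {"translation":[0,0,0],"rot":[0,0,0],"grip":0.01},
  {"translation":[0,0,0],"rot":[0,0,0],"grip":0.01},
  {"translation":[0,0,-0.01],"rot":[0,0,0],"grip":0.01},
])

```text
t: 10.28
eef_pos: [0.4611, -0.0273, 0.0468]
tool_rot: [-0.001, 0.675, 0.738, -0.001]
contact_force: [-0.2, -0.3, -2.0]
gripper_width: 0.343
```

send_rows([
  {"translation":[0,0,-0.02],"rot":[0,0,0],"grip":0.01},
  {"translation":[0,0,-0.025],"rot":[0,0,0],"grip":0.01},
  {"translation":[0,0,-0.025],"rot":[0,0,0],"grip":0.01},
  {"translation":[0,0,-0.015],"rot":[0,0,0],"grip":0.01},
  {"translation":[0,0,0],"rot":[0,0,0],"grip":0.01},
])

```text
t: 10.7
eef_pos: [0.4642, -0.0279, 0.1361]
tool_rot: [0.002, 0.676, 0.737, 0.002]
contact_force: [0.4, -0.1, -2.4]
gripper_width: 0.341
```

```bash
python3 plan.py 95 .43,-.29,.13; python3 look.py 8;  python3 - <<'E'
from m import *
s=load("scene8.npz");print(ring(s,(.575,-.01),.04,.06))
E
```

```text
t 10.7 pos [ 0.4642 -0.0279  0.1361] jaw 94.94 tilt [ 6.1e-03  8.0e-04 -1.0e+00] F [ 0.4 -0.1 -2.4] w 0.341 q7 [-0.31  0.29  0.27  2.17 -0.12  0.69  1.71]
rotz (tool) deg -0.06
.43,-.29,.13 tool delta [-0.2581 -0.0569  0.0061] len 0.264 rows of 38mm 7.0
((0.577161431312561, -0.008617550134658813), 0.06180957704782486, array([ 0.57930773, -0.00769577], dtype=float32), np.float64(0.039716373049757184), 1030)
```

View pics/g8.png

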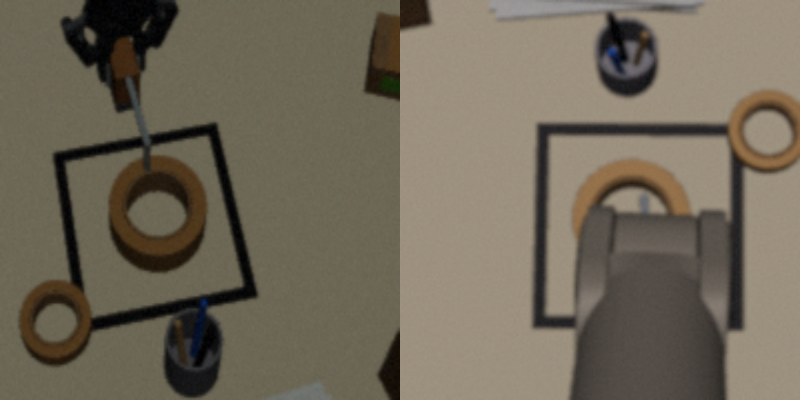

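The hook is clear and the roll stayed put. Next I carry the hook to the open counter.

send_rows([
  {"translation":[-0.015,-0.0033,0],"rot":[0,0,0],"grip":0.01},
  {"translation":[-0.03,-0.0066,0],"rot":[0,0,0],"grip":0.01},
  {"translation":[-0.035,-0.0077,0],"rot":[0,0,0],"grip":0.01},
  {"translation":[-0.035,-0.0077,0],"rot":[0,0,0],"grip":0.01},
  {"translation":[-0.035,-0.0077,0],"rot":[0,0,0],"grip":0.01},
])

```text
t: 11.22
eef_pos: [0.4408, -0.181, 0.1312]
tool_rot: [-0.001, 0.675, 0.737, -0.001]
contact_force: [1.0, 0.4, -2.4]
gripper_width: 0.346
```

send_rows([
  {"translation":[-0.035,-0.0077,0],"rot":[0,0,0],"grip":0.01},
  {"translation":[-0.03,-0.0066,0],"rot":[0,0,0],"grip":0.01},
  {"translation":[-0.025,-0.0055,0],"rot":[0,0,0],"grip":0.01},
  {"translation":[-0.013,-0.003,0],"rot":[0,0,0],"grip":0.01},
  {"translation":[0,0,0],"rot":[0,0,0],"grip":0.01},
])

```text
t: 11.63
eef_pos: [0.4263, -0.2881, 0.1313]
tool_rot: [-0.001, 0.678, 0.735, -0.001]
contact_force: [-0.2, -0.3, -3.4]
gripper_width: 0.343
```

send_rows([
  {"translation":[0,0,0],"rot":[0,0,0],"grip":0.01},
  {"translation":[0,0,0.02],"rot":[0,0,0],"grip":0.01},
  {"translation":[0,0,0.025],"rot":[0,0,0],"grip":0.01},
  {"translation":[0,0,0.02],"rot":[0,0,0],"grip":0.01},
  {"translation":[0,0,0.01],"rot":[0,0,0],"grip":0.01},
])

```text
t: 12.05
eef_pos: [0.4274, -0.2816, 0.0548]
tool_rot: [-0.003, 0.675, 0.738, -0.0]
contact_force: [-0.0, 0.7, -2.5]
gripper_width: 0.337
```

send_rows([
  {"translation":[0,0,0.01],"rot":[0,0,0],"grip":0.01},
  {"translation":[0,0,0],"rot":[0,0,0],"grip":0.01},
  {"translation":[0,0,0],"rot":[0,0,0],"grip":0.01},
  {"translation":[0,0,0],"rot":[0,0,0],"grip":0.01},
  {"translation":[0,0,0],"rot":[0,0,0],"grip":0.01},
])

```text
t: 12.47
eef_pos: [0.4295, -0.2848, 0.0487]
tool_rot: [0.001, 0.676, 0.737, 0.0]
contact_force: [0.1, 0.3, -3.8]
gripper_width: 0.344
```

```bash
python3 plan.py 95 .43,-.29,.035
```

```text
t 12.47 pos [ 0.4295 -0.2848  0.0487] jaw 95.0 tilt [ 1.8e-03 -8.0e-04 -1.0e+00] F [ 0.1  0.3 -3.8] w 0.344 q7 [ 0.24  0.52  0.28  2.1  -0.26  0.55  2.37]
rotz (tool) deg -0.0
.43,-.29,.035 tool delta [-0.0053  0.0001  0.0137] len 0.015 rows of 38mm 1.0
```

Now slowly down until it touches. The base was on the counter with the TCP at 0.0347.

send_rows([
  {"translation":[0,0,0.004],"rot":[0,0,0],"grip":0.01},
  {"translation":[0,0,0.004],"rot":[0,0,0],"grip":0.01},
  {"translation":[0,0,0.003],"rot":[0,0,0],"grip":0.01},
  {"translation":[0,0,0.001],"rot":[0,0,0],"grip":0.01},
  {"translation":[0,0,0],"rot":[0,0,0],"grip":0.01},
])

```text
t: 12.88
eef_pos: [0.4284, -0.2843, 0.0353]
tool_rot: [-0.0, 0.676, 0.737, -0.0]
contact_force: [-0.1, 0.3, -2.7]
gripper_width: 0.339
```

send_rows([
  {"translation":[0,0,0.001],"rot":[0,0,0],"grip":0.01},
  {"translation":[0,0,0],"rot":[0,0,0],"grip":0.01},
  {"translation":[0,0,0],"rot":[0,0,0],"grip":0.01},
  {"translation":[0,0,0],"rot":[0,0,0],"grip":0.01},
  {"translation":[0,0,0],"rot":[0,0,0],"grip":0.01},
])

```text
t: 13.3
eef_pos: [0.4287, -0.2846, 0.0348]
tool_rot: [0.0, 0.676, 0.737, 0.0]
contact_force: [-0.7, -0.3, -1.6]
gripper_width: 0.343
```

send_rows([
  {"translation":[0,0,0.0007],"rot":[0,0,0],"grip":0.01},
  {"translation":[0,0,0],"rot":[0,0,0],"grip":0.01},
  {"translation":[0,0,0],"rot":[0,0,0],"grip":0.01},
  {"translation":[0,0,0],"rot":[0,0,0],"grip":0.01},
  {"translation":[0,0,0],"rot":[0,0,0],"grip":0.01},
])

```text
t: 13.72
eef_pos: [0.4287, -0.2846, 0.0347]
tool_rot: [0.0, 0.676, 0.737, 0.0]
contact_force: [-3.1, 0.7, 8.0]
gripper_width: 0.342
```

send_rows([
  {"translation":[0,0,0],"rot":[0,0,0],"grip":0.032},
  {"translation":[0,0,0],"rot":[0,0,0],"grip":0.04},
  {"translation":[0,0,0],"rot":[0,0,0],"grip":0.055},
  {"translation":[0,0,0],"rot":[0,0,0],"grip":0.07},
  {"translation":[0,0,0],"rot":[0,0,0],"grip":0.085},
])

```text
t: 14.13
eef_pos: [0.4288, -0.2845, 0.0339]
tool_rot: [0.0, 0.676, 0.737, 0.0]
contact_force: [-0.4, 0.3, -0.2]
gripper_width: 0.876
```

send_rows([
  {"translation":[0,0,0],"rot":[0,0,0],"grip":0.085},
  {"translation":[0,0,0],"rot":[0,0,0],"grip":0.085},
  {"translation":[0,0,0],"rot":[0,0,0],"grip":0.085},
  {"translation":[0,0,-0.005],"rot":[0,0,0],"grip":0.085},
  {"translation":[0,0,-0.01],"rot":[0,0,0],"grip":0.085},
])

```text
t: 14.55
eef_pos: [0.428, -0.2841, 0.0487]
tool_rot: [-0.001, 0.676, 0.737, -0.0]
contact_force: [0.8, -0.0, -0.8]
gripper_width: 0.996
```

send_rows([
  {"translation":[0,0,-0.02],"rot":[0,0,0],"grip":0.085},
  {"translation":[0,0,-0.03],"rot":[0,0,0],"grip":0.085},
  {"translation":[0,0,-0.04],"rot":[0,0,0],"grip":0.085},
  {"translation":[0,0,-0.04],"rot":[0,0,0],"grip":0.085},
  {"translation":[0,0,-0.03],"rot":[0,0,0],"grip":0.085},
])

```text
t: 14.97
eef_pos: [0.4289, -0.2851, 0.213]
tool_rot: [0.002, 0.676, 0.737, 0.0]
contact_force: [0.9, 0.6, -0.2]
gripper_width: 0.994
```

send_rows([
  {"translation":[0.03,0,-0.01],"rot":[0,0,0],"grip":0.085},
  {"translation":[0.035,0,0],"rot":[0,0,0],"grip":0.085},
  {"translation":[0.035,0,0],"rot":[0,0,0],"grip":0.085},
  {"translation":[0.02,0,0],"rot":[0,0,0],"grip":0.085},
  {"translation":[0,0,0],"rot":[0,0,0],"grip":0.085},
])

```text
t: 15.38
eef_pos: [0.4178, -0.1606, 0.2197]
tool_rot: [-0.001, 0.673, 0.739, 0.001]
contact_force: [0.5, 0.3, -0.0]
gripper_width: 0.995
```

```bash
python3 plan.py
python3 - <<'E'
from station import *
import cv2,numpy as np
from m import *
a=[]
for n in("scene","top"):
    d=read_camera(n); a.append(d["pixels"][:,:,::-1])
    np.savez(f"{n}9.npz",**{q:np.array(v) for q,v in d.items()})
    try: print(n,"big",ring(d,(.575,-.01),.04,.06)[:2],"small",ring(d,(.67,-.145),.024,.042)[:2],"hook",box(d,(.43,-.285)))
    except Exception as e: print(n,e)
cv2.imwrite("pics/g9.png",np.hstack([cv2.resize(x,(400,300)) for x in a]))
c=a[0][200:300,170:310]; cv2.imwrite("pics/g10.png",cv2.resize(c,None,fx=5,fy=5))
t=load("top0.npz");P=cloud(t)
# square: strip-centre midpoints on plane z=0 from both first pictures
for n in("top0.npz","scene0.npz"):
    d=load(n);v,u=np.mgrid[0:480,0:640];m=(d["pixels"].max(-1)<45).astype(np.uint8)
    cs,_=cv2.findContours(m,cv2.RETR_CCOMP,cv2.CHAIN_APPROX_NONE)
    for c in cs:
        A=cv2.contourArea(c)
        if 5000<A<14000:
            Q=np.array([plane(d,*p[0],0)[:2] for p in c],np.float32);print(n,A,cv2.minAreaRect(Q))
E
```

```text
t 15.38 pos [ 0.4178 -0.1606  0.2197] jaw 95.33 tilt [ 4.e-04  2.e-03 -1.e+00] F [ 0.5  0.3 -0. ] w 0.995 q7 [-0.06  0.13  0.32  2.12 -0.06  0.89  1.95]
scene big ((0.5776299238204956, -0.007448041811585426), 0.06155436113476753) small ((0.6712088584899902, -0.1495424062013626), 0.04346361756324768) hook (((0.4293447434902191, -0.28476905822753906), (0.0673997551202774, 0.028170151636004448), 4.774251461029053), array([ 0.43139531, -0.28461872,  0.05979526]), 247)
top big ((0.5747857689857483, -0.0041800616309046745), 0.0596369169652462) small ((0.6673864126205444, -0.145300954580307), 0.042335957288742065) hook (((0.0, 0.0), (0.0, 0.0), 0.0), array([nan, nan, nan]), 0)m.py:14: RuntimeWarning: Mean of empty slice.
  Q=P[m]; return cv2.minAreaRect(Q[:,:2].astype(np.float32)),Q.mean(0),len(Q)
  ret = um.true_divide(
```

View pics/g9.png

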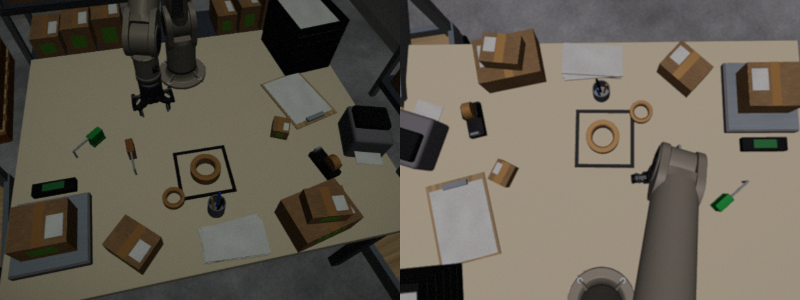

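View pics/g10.png

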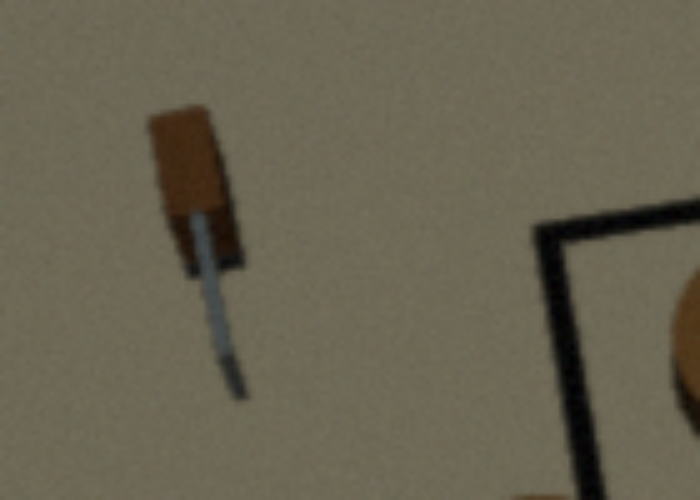

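The hook stands upright at (0.429, -0.285) with its top at z = 0.060. The big roll is centred inside the square, and the small roll and the green hook are where they were. I'm handing the job in.

```bash
python3 -c "
from station import *
print(hand_in())"
```

```text
the job is handed in; nothing more can be done
None
```

The big roll is inside the taped square, the hook is standing on its base on open counter, and the job is handed in. The robot clock read about 15.5 s of the 54 s allowed.

- **Job done:** I gripped the brown hook by its handle and lowered the prong into the big roll's hole. I then dragged the roll about 0.16 m into the square, backed the prong off the wall and lifted it out. The hook was set down near where it first stood. Wrist force readings stayed below about 8 N.
- **Big roll:** The last pictures put its centre at (0.578, -0.007) in the scene view and (0.575, -0.004) in the top view. The square's centre measured (0.574, -0.011), so the roll is within about 7 mm on each axis, against the 35 mm allowed.
- **Small roll:** It moved no more than 1 mm in either view, which is within measuring error.
- **Hook:** It stands at (0.429, -0.285), about 0.3 m from the roll, with its top at z = 0.060. Only the scene camera could confirm this, because the arm hid the hook from the top camera.
- **Checks that failed or disagreed:** The two cameras differ by 2–4 mm throughout. The square's centre comes from the top view only: my mask in the scene picture took in something else and gave a wrong y, and a later contour check of the square found nothing.

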